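# Unlock the nested grow pot and stand it in the saucer

### The job

The white grow pot sits nested in its white outer pot and is locked there by hidden lugs: turn it anticlockwise (seen from above), feeling for the place where it comes free, and lift it out without forcing it. Stand it upright in the terracotta saucer, set down gently and not dropped, and let go. Leave the seed box, the padlock and the hand rake where they are.

Things in the scene. Friction and masses are not known exactly. Their poses are not given: they have to be found in the camera images.
- growpot_mid (a point): Centre (on the axis, 52.5 mm above the foot) of the loose white plastic grow pot, the upper of the two nested pots, 0.1 to 0.2 kg. z up. Round, 105 mm tall: tapered body (foot 44 mm across, top 52 mm) from 0 to 65 mm, flat flange 80 mm across from 65 to 69 mm, open straight collar 60 mm across, wall 3 mm, from 69 to 105 mm; a drain plate closes it at 69 mm. Its flange rests on the rim of the outer pot; it must rise 65 mm to be clear.
- growpot_collar (a point): Centre of the grow pot's collar, on the axis, 87 mm above the foot, 18 mm above the flange's top and 18 mm below the open rim. Grip here across the 60 mm outside, from above, at any heading. Held here the pot turns easily, with no stop.
- growpot_lug (a point): Outer end of one of the grow pot's three lugs, 51 mm above its foot, 34 mm from its axis, 120 degrees apart, each round, 8 mm thick. They sit under a notched catch ring inside the outer pot: locked, the pot rises only 4 mm and stops hard. Turned 23 to 75 degrees anticlockwise from the start the lugs meet the notches; it then lifts freely within about 10 degrees either side.
- planter_mouth (a point): Centre of the mouth, level with the rim, of the outer white plastic pot, clamped to the board: 75 mm tall, 84 mm across at the rim. z up. The catch ring inside it may be set at any heading, so this heading says nothing of where its three notches are; the flange hides them.
- saucer_in (a point): Centre of the inner floor of the terracotta saucer, loose on the board, 0.25 kg. Round, 106 mm across, 14 mm high, floor 5 mm thick (this point is on its upper face), inner floor 84 mm across. z is up.
- seedbox_mid (a point): Centre of the closed seed box with its clip-on lid, 188 x 128 x 60 mm, long side along its own y. Leave it alone.
- padlock_mid (a point): Centre of the body of the small steel padlock lying flat with its shackle open, body 34 x 42 x 14 mm, shackle reaching 62 mm from this point along its own x. Leave it alone.
- rake_mid (a point): Point on the axis of the bamboo handle of the hand rake, 11 mm above the board, 20 mm behind the front end of the handle; the handle (22 mm thick) reaches 110 mm from here along its own -x, the tines 150 mm along +x, 72 mm wide. Leave it alone.

How it is judged (in metres and radians):
On the way, in this order (a step that is already met when the one before it is completed fails the run):
1. the grow pot is lifted clear of the outer pot (z of growpot_mid in the frame of planter_mouth above 0.053 m and contact force between the fingers and growpot above 0.5 N), for 0.1 s.
2. the grow pot stands upright in the saucer (horizontal distance between growpot_mid and saucer_in below 0.021 m and z of growpot_mid in the frame of saucer_in below 0.056 m and angle between growpot_mid's own z axis and vertical below 0.08 rad), for 0.2 s.
At the end, for the whole second after the job is handed in: The grow pot stands upright (within 0.08 rad) and at rest on the floor of the saucer, its axis within 21 mm of the saucer's centre and its foot flat on the saucer's floor (its centre 49 to 56 mm above it); the saucer lies flat on the board (within 0.05 rad, its floor below 10 mm) (all of step 2 and z of growpot_mid in the frame of saucer_in above 0.049 m and angle between saucer_in's own z axis and vertical below 0.05 rad and height (world z) of saucer_in below 0.01 m and linear speed of growpot below 0.02 m/s); the robot touches nothing.
It fails at once if the locked grow pot is forced: more than 70 N between it and the outer pot (contact force between growpot and planter above 70 N).
It fails at once if the grow pot is dropped: it moves faster than 0.5 m/s while not held (linear speed of growpot above 0.5 m/s and contact force between the fingers and growpot below 0.1 N).
It fails at once if the grow pot is slammed into the saucer: more than 45 N (contact force between growpot and saucer above 45 N).
It fails at once if the seed box, the padlock or the rake is moved more than 25 mm (distance of any of seedbox_mid, padlock_mid, rake_mid from where it was at the start of the episode above 0.025 m).
It also fails if it takes over 54 s, if anything falls off the work surface, if the arm or the gripper's body presses on something with over 40 N, if the wrist force passes 120 N, or if a joint passes its speed limit or range.

### The arm

A 7-joint arm with a two-finger parallel gripper is mounted at the origin on the work surface. World frame = base frame: x ahead of the robot, y to its left, z up, the work surface at z = 0. Lengths are in mm, angles in rad, forces in N, time in s.
With the tool pointing down it reaches from about 400 to 875 mm from the base axis. Payload 4.4 kg.
Tool frame: the origin (TCP) lies at the very end of the fingers, on their centre line; the grasp point (between the pads) lies 19 mm behind it; z points along the fingers, x is the direction in which the jaws open and shut, and the axes are right-handed (so a half turn about z gives the same grasp; the last joint's range is limited). The gripper opens to 85 mm and grips with 20 to 120 N. Pads are 22 mm wide; open, the fingers measure 114 mm over their backs; the gripper's body (76 mm by 85 mm) begins 54 mm behind the grasp point. The pads swing forward as they close: fully open they stand 13 mm farther back than shut.
Start: joints at [1.193, 0.628, 0.038, 1.517, -0.027, 0.996, -0.02], TCP at [199.43, -618.664, 231.313] pointing down, gripper open.
Joint ranges: [-3.06, 3.06], [-0.37, 2.12], [-1.25, 1.32], [0.18, 2.47], [-1.1, 4.24], [0.23, 1.98], [-2.94, 2.94]. Speed limits (rad/s): [2.57, 2.57, 3.14, 3.14, 3.14, 3.14, 3.14].

### API

Orientations are given as [roll, pitch, yaw] about the fixed x, y, z axes, in that order (R = Rz(yaw) Ry(pitch) Rx(roll)).
In Python, from cell import ctrl gives the robot as it stands.
- The arm moves only by the shell command python3 -m creep 'ROWS'. ROWS is text: rows parted by semicolons, each of 7 numbers parted by spaces: the shift along the tool's x, y, z in units of 40 mm (1.0 is 40 mm), then the turn, a rotation vector about the tool's x, y, z in degrees, then the closure, from 0 (fully open) to 1 (shut). In form: x y z rx ry rz grip; .... A call has 1 to 10 rows; each row is the pose to reach, as a shift and turn from the pose commanded when the call began, along the tool's axes at that moment; what a row does not reach only later rows make up. A row lasts 1/12 s, in which the tool goes at most 41.7 mm and 7.16 degrees, less where a joint would pass 70% of its speed; a pose out of reach is approached as far as the arm can. A call with a gripper value outside its range is refused whole. The fingers move at their own pace and stop on an object; the grip force is fixed at half the most. Time passes only in rows, so rows that repeat a pose let the fingers close. It gives the time, the measured TCP pose, the force and the opening at its end, in the units of the state.
- ctrl.read_state(): the state, without advancing time (a new reading comes with each control period).
- ctrl.get_image(name): name is "side" or "top" or "wrist"; returns a dict with "img" (384x512x3 uint8, red, green, blue), "vfov" (degrees; the focal length in pixels is half the picture's height over the tangent of half this angle, whatever the lens; pixels are square), "cx", "cy" (the principal point, pixels), "T" (4x4, takes a point from camera to world coordinates); the wrist camera has in their place "tool_from_camera" (4x4, takes a point from camera to tool coordinates, whose origin is the TCP and whose axes are the tool frame's). Camera axes: x right, y up, looking along -z (the intrinsics and any distortion apply to the point x, -y, -z); pixel columns grow to the right and rows downward; lengths in mm; the calibration is good to about 2 mm. The wrist camera is an equidistant fisheye: a pixel r from the principal point sees the ray r / f radians off the axis. A picture is of the moment at which its call begins: read the wrist's pose just before it. There is no depth.
- ctrl.finish_job(): hands the job in, once; it reports no verdict.
Trained networks look in the newest picture that a camera, given by its name, has taken for a name from the list of things; names that differ only in an ending like _2 or _b are one class to them, and where a whole thing is asked for, a point or a joint stands for the part that bears it (a point fixed in the world has none). Each returns a list of dicts, best first, with "score" (0 to 1); they miss things now and then, are a little off and sometimes report something else, mostly with a low value. They report only what shows in the picture. A call takes as long as a camera call.
- ctrl.boxes_of(camera, thing): "rect" ([left, top, right, bottom] in pixels, round what is visible of it).
- ctrl.cut_out(camera, thing): "pixels" (384x512 bool, what is visible of it) and "rect" ([left, top, right, bottom] in pixels, round what is visible of it).
The state is a dict: "clock": time; "qpos": joint angles; "qd": joint speeds; "tau": joint torques, N m; "eef_pos": TCP position; "tool_rot": TCP orientation; "force": force on the tool from outside, world axes, zero at the start; "torque": the same for the moment, N m; "width": finger opening in mm.
Only numpy, scipy, OpenCV 4.12 (cv2) and the standard library are available. Lean on these libraries where they do the work, as an engineer would, in place of code of your own. Each camera call takes 0.05 s, during which the arm holds its last target.

## Working session

There is one attempt and no reset: what is moved stays moved. The work goes in short steps, Python scripts to look and compute and a shell command to move; the robot and the scene stay as the last step left them, time stands still between calls to the robot, and variables do not carry over. Pictures are saved under pics/ and viewed, and the job is handed in when it is done.

```bash
ls; mkdir -p pics
python3 - <<'E'
from cell import ctrl
import cv2
print(ctrl.read_state())
for n in ["top","side","wrist"]:
    d=ctrl.get_image(n); cv2.imwrite(f"pics/{n}0.png",d["img"][:,:,::-1])
    print(n,{k:(v.round(3).tolist() if hasattr(v,'round') and k!='vfov' else v) for k,v in d.items() if k!="img"})
    for t in ["growpot_mid","planter_mouth","saucer_in","seedbox_mid","padlock_mid","rake_mid"]:
        print(t,[(b["rect"],round(b["score"],2)) for b in ctrl.boxes_of(n,t)][:3])
E
```

```text
pics
{'clock': 0.0, 'qpos': array([ 1.19318596,  0.62932505,  0.03842279,  1.51837333, -0.02698812,
        0.99627851, -0.01999888]), 'qd': array([ 2.22470796e-03, -1.50855902e-04, -3.77232371e-04, -1.45799593e-03,
       -1.41420176e-04,  7.77265292e-05, -8.21385492e-04]), 'tau': array([ 6.70963873e-04, -5.63400793e+01,  1.22652970e+00, -1.93446779e+01,
        1.11273938e-02,  1.06951417e-02,  3.88302638e-06]), 'eef_pos': array([ 199.2534571 , -618.05603044,  230.4006853 ]), 'tool_rot': array([ 3.14157039e+00,  1.86665596e-03, -1.25896300e+00]), 'force': array([ 0.7204674 , -0.36463897, -0.33631733]), 'torque': array([0.00284741, 0.01214751, 0.03113935]), 'width': 85.32969638958608}
top {'vfov': 43.402913071913076, 'cx': 257.30835505469173, 'cy': 189.79400862198477, 'T': [[0.07, 0.977, -0.199, 261.547], [-0.998, 0.068, -0.016, -18.435], [-0.002, 0.2, 0.98, 1706.095], [0.0, 0.0, 0.0, 1.0]]}
growpot_mid [([311.4, 195.5, 334.4, 218.7], 0.95), ([226.5, 129.9, 287.2, 181.4], 0.63)]
planter_mouth [([307.7, 208.5, 332.5, 217.1], 0.6)]
saucer_in [([198.9, 208.3, 226.3, 237.3], 0.76)]
seed
[... 418 characters left out ...]
36.3, 290.7, 163.5], 0.83), ([170.7, 173.2, 236.5, 239.4], 0.46)]
planter_mouth [([264.3, 154.8, 293.2, 177.5], 0.66)]
saucer_in [([261.0, 248.3, 300.0, 285.6], 0.88)]
seedbox_mid [([173.0, 174.8, 239.4, 239.2], 0.75)]
padlock_mid [([192.3, 360.1, 226.0, 384.0], 0.87)]
rake_mid [([271.7, 139.0, 293.4, 162.7], 0.73), ([286.3, 122.3, 356.6, 143.3], 0.6)]
wrist {'vfov': 65.70646984690485, 'cx': 256.5793207981185, 'cy': 189.7610104374544, 'tool_from_camera': [[1.0, 0.001, -0.001, 0.725], [0.001, -0.964, -0.266, -67.532], [-0.002, 0.266, -0.964, -141.982], [0.0, 0.0, 0.0, 1.0]]}
growpot_mid []
planter_mouth []
saucer_in []
seedbox_mid []
padlock_mid []
rake_mid [([135.0, 4.6, 164.2, 45.3], 0.68)]
```

Run:
```python
import cv2
for n in ["top","side"]:
    im=cv2.imread(f"pics/{n}0.png")
    c=im[110:310,110:410] if n=="top" else im[100:384,150:400]
    cv2.imwrite(f"pics/{n}0c.png",cv2.resize(c,None,fx=2.6 if n=="top" else 2.1,fy=2.6 if n=="top" else 2.1,interpolation=cv2.INTER_CUBIC))
```

```text
(no output)
```

View pics/top0c.png

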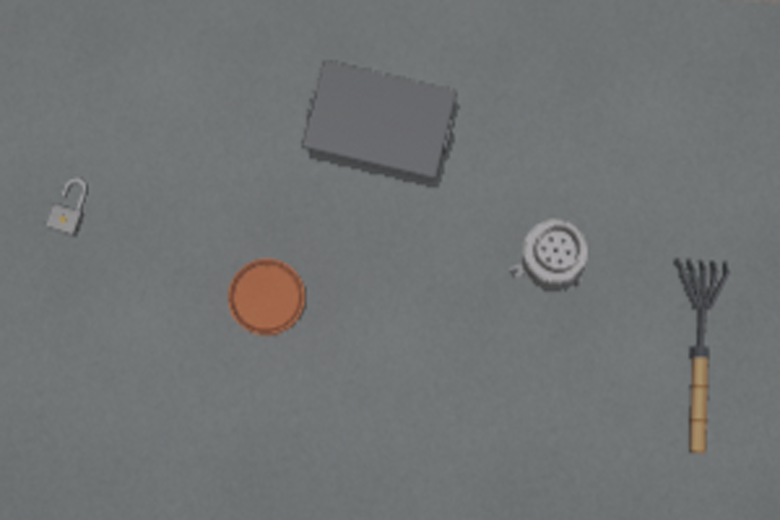

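View pics/side0c.png

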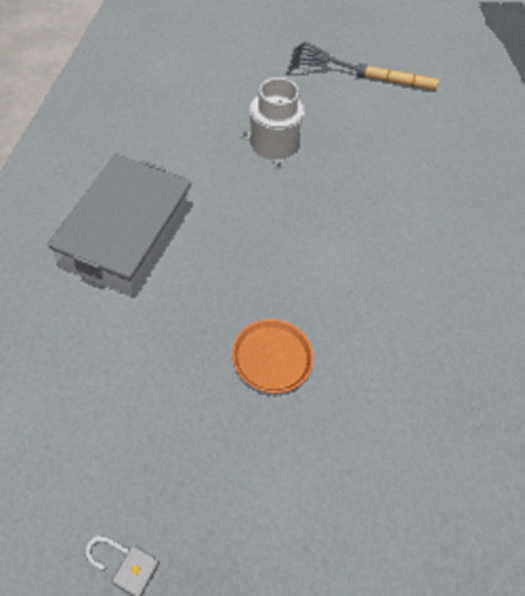

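View pics/wrist0.png

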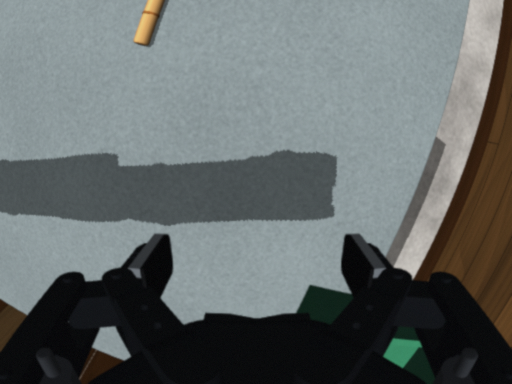

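```bash
cat > h.py <<'E'
import numpy as np
from cell import ctrl
def ray(d,u,v):
    f=192/np.tan(np.radians(d["vfov"])/2)
    T=np.array(d["T"]); r=np.array([(u-d["cx"])/f,-(v-d["cy"])/f,-1.])
    return T[:3,3],T[:3,:3]@r
def atz(d,u,v,z):
    o,r=ray(d,u,v); return o+r*(z-o[2])/r[2]
def proj(d,P):
    f=192/np.tan(np.radians(d["vfov"])/2); T=np.array(d["T"])
    p=T[:3,:3].T@(np.array(P)-T[:3,3]); return d["cx"]+f*p[0]/-p[2], d["cy"]-f*p[1]/-p[2]
def wproj(d,P,pos,rpy):
    from scipy.spatial.transform import Rotation as R
    f=192/np.tan(np.radians(d["vfov"])/2); T=np.array(d["tool_from_camera"])
    t=R.from_euler('xyz',rpy).as_matrix().T@(np.array(P)-pos)
    p=T[:3,:3].T@(t-T[:3,3]); x,y,z=p[0],-p[1],-p[2]
    rr=np.hypot(x,y); th=np.arctan2(rr,z)
    return d["cx"]+f*th*x/rr, d["cy"]+f*th*y/rr
E
python3 - <<'E'
from h import *
t=ctrl.get_image("top"); s=ctrl.get_image("side")
print("collar top",atz(t,110+557/2.6,110+247/2.6,115),atz(s,150+280/2.1,100+92/2.1,115))
print("saucer top",atz(t,110+267/2.6,110+295/2.6,14),atz(s,150+272.5/2.1,100+356/2.1,14))
for n,d in (("top",t),("side",s)):
    for th,z in (("growpot_mid",100),("saucer_in",10)):
        m=ctrl.cut_out(n,th)
        if m:
            m=m[0]; ys,xs=np.nonzero(m["pixels"]); print(n,th,m["score"],xs.mean(),ys.mean(),atz(d,xs.mean(),ys.mean(),z))
for th,n in (("rake",[(690,450),(700,355),(727,262),(675,262)]),("box",[(323,60),(457,92),(437,185),(303,148)])):
    print(th,[atz(t,110+a/2.6,110+b/2.6,10)[:2].round() for a,b in n])
print(ctrl.read_state()["clock"])
E
```

```text
collar top [ 549.08421787 -219.55022233  115.        ] [ 548.95327049 -215.3969483   115.        ]
saucer top [473.90926684 157.57296095  14.        ] [471.76660556 164.11424345  14.        ]
top saucer_in 0.61 211.7716049382716 223.60956790123456 [473.65938093 161.19278989  10.        ]
side growpot_mid 0.68 281.3490099009901 148.88861386138615 [ 552.33122404 -206.95514067  100.        ]
side saucer_in 0.86 279.57428571428574 269.07238095238097 [472.68693556 160.71262154  10.        ]
rake [array([ 307., -420.]), array([ 434., -431.]), array([ 563., -465.]), array([ 558., -395.])]
box [array([813., 109.]), array([779., -83.]), array([644., -63.]), array([683., 126.])]
1.35
```

```bash
python3 -m creep '-0.5 -0.8 0 0 0 0 0;-1 -1.65 0 0 0 0 0;-1.5 -2.5 0 0 0 0 0;-2 -3.3 0 0 0 0 0;-2.5 -4.15 0 0 0 0 0;-3 -5 0 0 0 0 0;-3.5 -5.8 0 0 0 0 0;-4 -6.65 0 0 0 0 0;-4.5 -7.5 0 0 0 0 0;-5 -8.3 0 0 0 0 0'; python3 -m creep '-0.5 -0.8 0 0 0 0 0;-1 -1.65 0 0 0 0 0;-1.5 -2.4 0 0 0 0 0;-1.86 -3.1 0 0 0 0 0;-1.86 -3.1 0 0 0 0 0;-1.86 -3.1 0 0 0 0 0;-1.86 -3.1 0 0 0 0 0'
cat > look.py <<'E'
import sys,cv2
from h import *
st=ctrl.read_state(); d=ctrl.get_image("wrist"); cv2.imwrite(f"pics/{sys.argv[1]}.png",cv2.resize(d["img"][:,:,::-1],None,fx=1.5,fy=1.5))
print({k:np.round(st[k],3).tolist() for k in ("clock","qpos","eef_pos","tool_rot","force","torque","width")})
for t,z in (("growpot_mid",100),("planter_mouth",75),("saucer_in",10)):
    print(t,[(b["rect"],round(b["score"],2)) for b in ctrl.boxes_of("wrist",t)][:2])
print(wproj(d,[549,-217,115],st["eef_pos"],st["tool_rot"]),wproj(d,[473,160,14],st["eef_pos"],st["tool_rot"]))
E
python3 look.py w1
```

```text
clock: 2.18
eef_pos: [455.5, -324.7, 231.6]
tool_rot: [-3.141, -0.0, -1.259]
force: [1.2, -0.4, -0.1]
width: 85.3
clock: 2.77
eef_pos: [548.7, -218.4, 231.2]
tool_rot: [3.141, -0.001, -1.259]
force: [-0.3, -0.5, 0.1]
width: 85.3
{'clock': 2.767, 'qpos': [0.315, 0.542, 0.024, 1.69, -0.014, 0.911, -0.915], 'eef_pos': [548.669, -218.353, 231.232], 'tool_rot': [3.141, -0.001, -1.259], 'force': [-0.302, -0.534, 0.053], 'torque': [0.01, -0.011, -0.002], 'width': 85.283}
growpot_mid []
planter_mouth [([216.8, 121.9, 301.0, 204.9], 0.94)]
saucer_in [([1.7, 108.5, 38.3, 179.8], 0.63)]
(np.float64(254.00648190849859), np.float64(184.99145638757423)) (np.float64(11.51457159459315), np.float64(143.72714710586632))
```

View pics/w1.png

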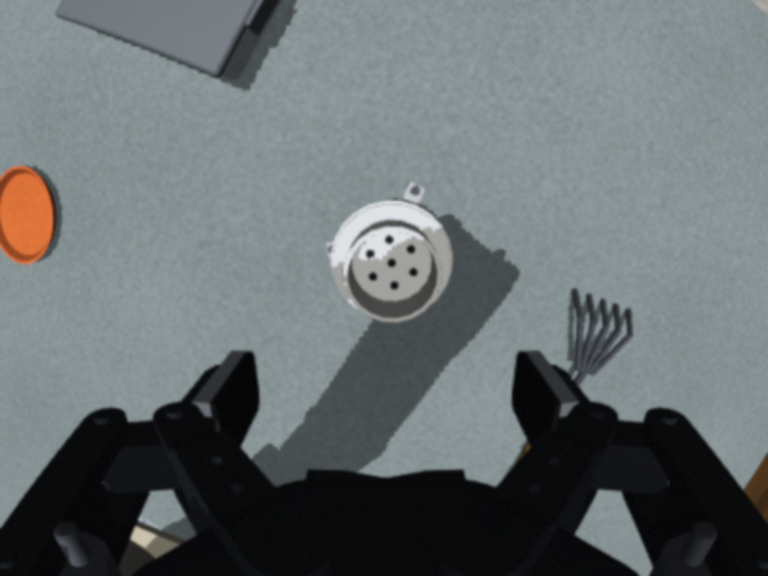

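```bash
cat > ov.py <<'E'
import sys,cv2
from h import *
x,y=float(sys.argv[2]),float(sys.argv[3])
st=ctrl.read_state(); d=ctrl.get_image("wrist")
k=3; im=cv2.resize(d["img"][:,:,::-1],None,fx=k,fy=k,interpolation=cv2.INTER_CUBIC)
a=np.linspace(0,2*np.pi,90)
for r,z,c in ((30,115,(0,0,255)),(40,79,(255,0,0)),(27,115,(0,255,255)),(42,75,(0,255,0))):
    for t in a:
        u,v=wproj(d,[x+r*np.cos(t),y+r*np.sin(t),z],st["eef_pos"],st["tool_rot"])
        cv2.circle(im,(int(u*k+k/2),int(v*k+k/2)),1,c,-1)
cv2.imwrite(f"pics/{sys.argv[1]}.png",im[280:720,500:1040])
E
python3 ov.py o1 550.5 -222.5
```

```text
(no output)
```

View pics/o1.png

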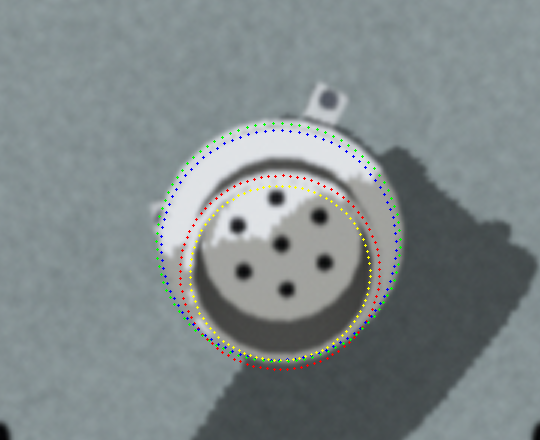

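```bash
python3 -m creep '0.11 -0.03 0.8 0 0 0 0;0.11 -0.03 1.6 0 0 0 0;0.11 -0.03 2.3 0 0 0 0;0.11 -0.03 2.6 0 0 0 0;0.11 -0.03 2.6 0 0 0 0'; python3 look.py w2
```

```text
clock: 3.43
eef_pos: [549.0, -221.3, 124.2]
tool_rot: [3.136, 0.004, -1.26]
force: [-0.5, -0.5, 0.4]
width: 85.4
{'clock': 3.433, 'qpos': [0.325, 0.682, 0.016, 1.777, -0.016, 0.69, -0.91], 'eef_pos': [549.021, -221.319, 124.176], 'tool_rot': [3.136, 0.004, -1.26], 'force': [-0.465, -0.463, 0.357], 'torque': [-0.017, -0.027, 0.0], 'width': 85.447}
growpot_mid [([201.6, 150.0, 316.2, 274.5], 0.63)]
planter_mouth [([199.5, 124.8, 316.1, 216.0], 0.56)]
saucer_in []
(np.float64(247.5811299707404), np.float64(232.55392234305472)) (np.float64(-38.88891731373076), np.float64(155.57494797882202))
```

View pics/w2.png

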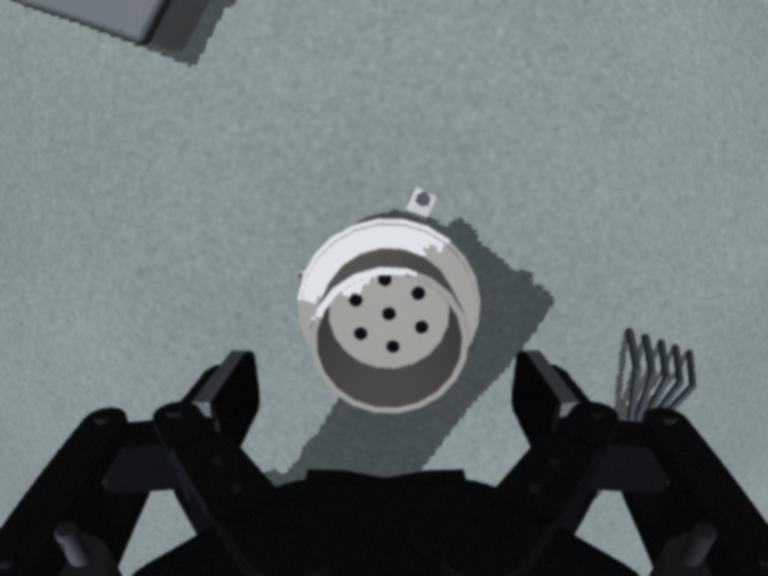

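```bash
cat > fit.py <<'E'
import sys,cv2
from h import *
from scipy.optimize import least_squares
from scipy.spatial.transform import Rotation as R
# extents left right top bottom (px 384x512) of circle r at z
ext=np.array(list(map(float,sys.argv[1:5]))); r,z=float(sys.argv[5]),float(sys.argv[6])
st=ctrl.read_state(); d=ctrl.get_image("wrist"); a=np.linspace(0,2*np.pi,120)
def f(p):
    q=np.array([wproj(d,[p[0]+r*np.cos(t),p[1]+r*np.sin(t),z],st["eef_pos"],st["tool_rot"]) for t in a])
    return np.array([q[:,0].min(),q[:,0].max(),q[:,1].min(),q[:,1].max()])-ext
s=least_squares(f,st["eef_pos"][:2]); M=R.from_euler('xyz',st["tool_rot"]).as_matrix()
print(s.x,s.fun,"tool delta/40:",(M.T@np.array([*(s.x-st["eef_pos"][:2]),0]))/40)
E
python3 fit.py 208.5 312 177.3 274.3 30 115
```

```text
[ 555.0839458 -224.645947 ] [-0.65192477  0.65831049  0.15495441 -0.10396732] tool delta/40: [ 0.07705228 -0.03765366  0.00021342]
```

```bash
python3 -c "
from h import *
s=ctrl.read_state();print(s['eef_pos'],s['tool_rot'])"
```

```text
[ 552.76630533 -222.08396689  128.89998876] [-3.13922895e+00 -1.84622377e-03 -1.25946874e+00]
```

```bash
python3 -m creep '0.06 -0.04 0.4 0 0 0 0;0.06 -0.04 0.8 0 0 0 0;0.06 -0.04 1.12 0 0 0 0;0.06 -0.04 1.12 0 0 0 0;0.06 -0.04 1.12 0 0 0 0'; python3 look.py w3
```

```text
clock: 4.1
eef_pos: [554.3, -223.4, 83.2]
tool_rot: [-3.141, -0.0, -1.259]
force: [-0.2, 0.4, 0.2]
width: 85.5
{'clock': 4.1, 'qpos': [0.328, 0.745, 0.014, 1.791, -0.016, 0.605, -0.908], 'eef_pos': [554.292, -223.401, 83.194], 'tool_rot': [-3.141, -0.0, -1.259], 'force': [-0.206, 0.352, 0.21], 'torque': [-0.026, -0.017, -0.029], 'width': 85.483}
growpot_mid [([177.7, 168.8, 324.3, 318.4], 0.97)]
planter_mouth [([178.5, 135.7, 326.5, 259.5], 0.66)]
saucer_in []
(np.float64(236.92600785227017), np.float64(279.1766458864119)) (np.float64(-63.184048944631456), np.float64(165.9238438278638))
```

View pics/w3.png

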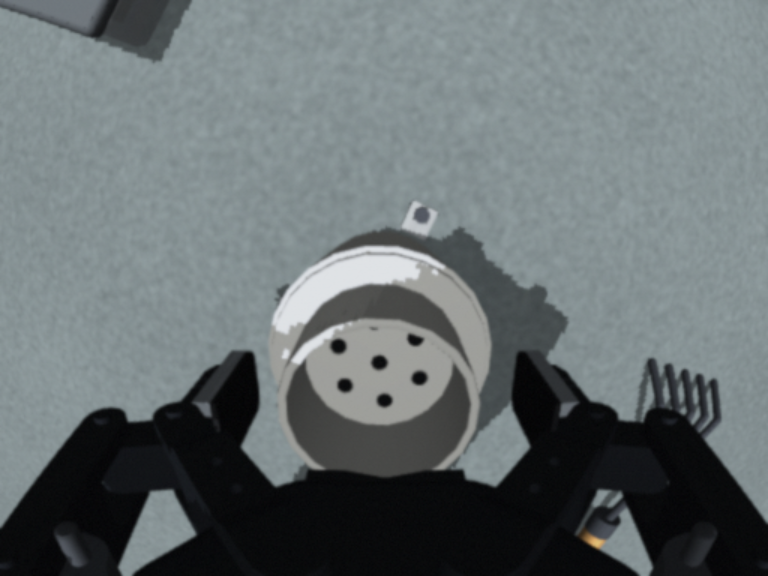

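```bash
python3 -m creep '-0.05 0 0 0 0 0 0;-0.05 0 0 0 0 0 0;-0.05 0 0 0 0 0 1;-0.05 0 0 0 0 0 1;-0.05 0 0 0 0 0 1;-0.05 0 0 0 0 0 1;-0.05 0 0 0 0 0 1;-0.05 0 0 0 0 0 1;-0.05 0 0 0 0 0 1'; python3 look.py w4
```

```text
clock: 5.05
eef_pos: [553.5, -221.4, 83.2]
tool_rot: [-3.141, -0.0, -1.259]
force: [-1.2, 0.2, 6.1]
width: 58.8
{'clock': 5.05, 'qpos': [0.325, 0.744, 0.014, 1.795, -0.017, 0.603, -0.911], 'eef_pos': [553.54, -221.358, 83.247], 'tool_rot': [-3.141, -0.0, -1.259], 'force': [-1.242, 0.21, 6.121], 'torque': [0.153, 0.247, -0.106], 'width': 58.75}
growpot_mid [([186.9, 168.3, 329.1, 317.2], 0.71)]
planter_mouth [([183.8, 134.3, 327.5, 226.5], 0.71)]
saucer_in []
(np.float64(241.9134395164828), np.float64(278.9943512514327)) (np.float64(-62.404985150837945), np.float64(165.7950199060764))
```

View pics/w4.png

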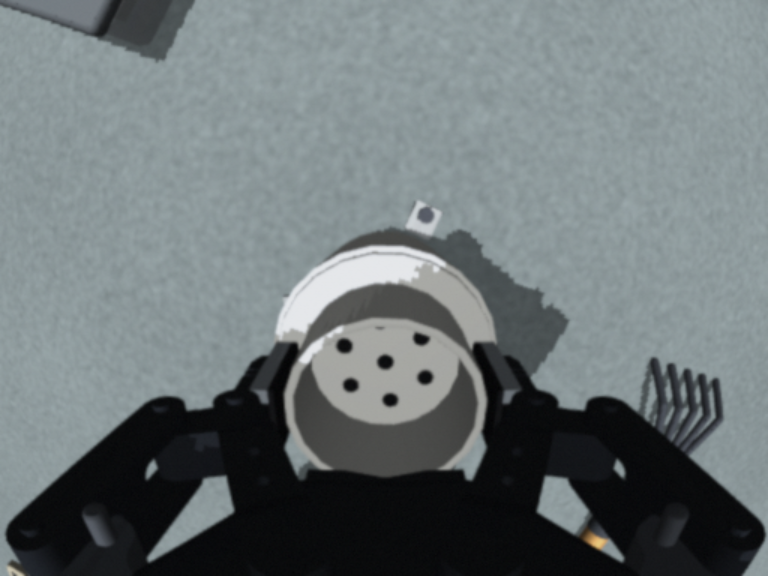

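```bash
sed 's/ext=np.array.*; r,z/ext=np.array(list(map(float,sys.argv[1:5]))); r,z/; s/)-ext/)-ext)*np.array([1,1,1,0])/; s/return np.array/return (np.array/' fit.py > fit3.py; python3 fit3.py 189.3 324.6 212 0 30 115; python3 -c "
from h import *
s=ctrl.read_state();print(s['eef_pos'],s['force'])"
```

```text
[ 551.94849263 -222.93473999] [-0.91922182  0.92060888  0.17275697  0.        ] tool delta/40: [ 2.49701832e-02  4.99287915e-02 -1.42006141e-05]
[ 553.54906309 -221.3992525    83.28897399] [-0.82383266  0.92323191  5.52780169]
```

```bash
python3 -m creep '0 0 -0.05 0 0 0 1;0 0 -0.08 0 0 0 1;0 0 -0.08 0 0 0 1;0 0 -0.08 0 0 0 1'; python3 -m creep '0 0 -0.03 0 0 0 1;0 0 -0.03 0 0 0 1;0 0 -0.03 0 0 0 1'
```

```text
clock: 5.63
eef_pos: [553.3, -221.3, 85.6]
tool_rot: [3.141, 0.0, -1.259]
force: [0.2, 0.3, -0.3]
width: 58.9
clock: 5.88
eef_pos: [553.4, -221.3, 86.9]
tool_rot: [3.142, 0.0, -1.259]
force: [0.3, -1.0, -0.3]
width: 59.1
```

```bash
python3 -m creep '0 0 -0.03 0 0 0 1;0 0 -0.03 0 0 0 1;0 0 -0.03 0 0 0 1'; python3 -m creep '0 0 -0.03 0 0 0 1;0 0 -0.03 0 0 0 1;0 0 -0.03 0 0 0 1'
```

```text
clock: 6.13
eef_pos: [553.2, -221.2, 87.7]
tool_rot: [3.141, 0.0, -1.259]
force: [1.3, -0.9, -5.8]
width: 59.0
clock: 6.38
eef_pos: [553.0, -221.2, 88.2]
tool_rot: [3.141, 0.001, -1.259]
force: [2.5, -1.6, -16.1]
width: 58.8
```

```bash
python3 -m creep '0 0 0.01 0 0 -6 1;0 0 0.01 0 0 -12 1;0 0 0.01 0 0 -15 1;0 0 0.01 0 0 -15 1'; python3 -m creep '0 0 0 0 0 -5 1;0 0 0 0 0 -5 1'
```

```text
clock: 6.72
eef_pos: [553.4, -220.9, 89.2]
tool_rot: [-3.141, 0.001, -0.995]
force: [0.5, 0.4, -6.1]
width: 58.9
clock: 6.88
eef_pos: [553.7, -221.6, 89.9]
tool_rot: [-3.141, -0.001, -0.91]
force: [-0.2, 0.4, -1.8]
width: 58.9
```

```bash
python3 -m creep '0 0 -0.04 0 0 0 1;0 0 -0.04 0 0 0 1;0 0 -0.04 0 0 0 1'; python3 -m creep '0 0 -0.04 0 0 0 1;0 0 -0.04 0 0 0 1;0 0 -0.04 0 0 0 1'
```

```text
clock: 7.13
eef_pos: [553.6, -221.2, 91.1]
tool_rot: [-3.141, -0.0, -0.912]
force: [-0.2, 0.6, -0.8]
width: 58.5
clock: 7.38
eef_pos: [553.4, -221.2, 92.4]
tool_rot: [-3.142, 0.0, -0.91]
force: [0.8, 0.7, -0.0]
width: 58.7
```

```bash
python3 -m creep '0 0 0 0 0 -3 1;0 0 0 0 0 -5 1;0 0 0 0 0 -5 1';python3 -m creep '0 0 -0.05 0 0 0 1;0 0 -0.1 0 0 0 1;0 0 -0.15 0 0 0 1;0 0 -0.15 0 0 0 1'; python3 look.py w5
```

```text
clock: 7.63
eef_pos: [553.6, -221.9, 92.2]
tool_rot: [-3.142, -0.001, -0.823]
force: [0.2, 0.4, -0.9]
width: 58.5
clock: 7.97
eef_pos: [553.9, -221.5, 98.7]
tool_rot: [-3.141, -0.001, -0.823]
force: [0.2, -0.2, -0.8]
width: 58.9
{'clock': 7.967, 'qpos': [0.401, 0.722, -0.108, 1.784, 0.119, 0.641, -0.599], 'eef_pos': [553.851, -221.531, 98.74], 'tool_rot': [-3.141, -0.001, -0.823], 'force': [0.16, -0.235, -0.801], 'torque': [-0.033, 0.067, 0.015], 'width': 58.867}
growpot_mid [([187.5, 167.5, 327.1, 317.2], 0.64)]
planter_mouth [([186.9, 146.1, 313.6, 210.0], 0.68)]
saucer_in []
(np.float64(240.7659062752986), np.float64(256.4179393278004)) (np.float64(-36.153606475233005), np.float64(26.096607676148352))
```

View pics/w5.png

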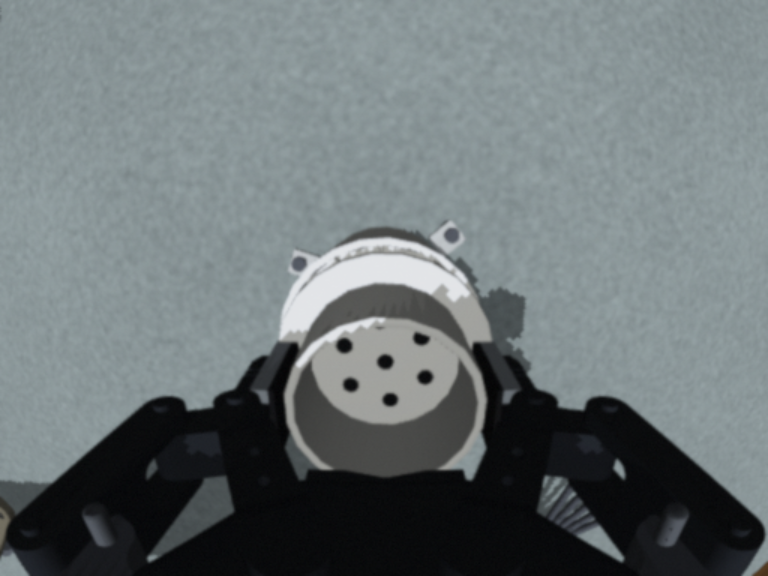

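```bash
python3 -m creep '0 0 -0.1 0 0 0 1;0 0 -0.2 0 0 0 1;0 0 -0.3 0 0 0 1;0 0 -0.3 0 0 0 1' && python3 -m creep '0 0 -0.2 0 0 0 1;0 0 -0.4 0 0 0 1;0 0 -0.6 0 0 0 1;0 0 -0.8 0 0 0 1;0 0 -1.0 0 0 0 1;0 0 -1.2 0 0 0 1;0 0 -1.4 0 0 0 1;0 0 -1.6 0 0 0 1;0 0 -1.6 0 0 0 1;0 0 -1.6 0 0 0 1'; python3 look.py w6
python3 - <<'E'
from h import *
import cv2
d=ctrl.get_image("side"); cv2.imwrite("pics/s6.png",cv2.resize(d["img"][:,:,::-1],None,fx=1.5,fy=1.5))
E
```

```text
clock: 8.5
eef_pos: [554.1, -221.6, 111.3]
tool_rot: [-3.141, -0.002, -0.823]
force: [0.1, 0.4, -1.2]
width: 58.5
clock: 9.33
eef_pos: [553.7, -221.4, 174.7]
tool_rot: [-3.141, -0.001, -0.823]
force: [0.4, 0.7, -1.3]
width: 58.5
{'clock': 9.333, 'qpos': [0.412, 0.618, -0.123, 1.73, 0.1, 0.799, -0.582], 'eef_pos': [553.738, -221.437, 174.723], 'tool_rot': [-3.141, -0.001, -0.823], 'force': [0.375, 0.682, -1.264], 'torque': [-0.014, -0.026, -0.038], 'width': 58.478}
growpot_mid [([187.9, 167.3, 328.3, 317.6], 0.74), ([1.1, 1.0, 33.2, 73.5], 0.55)]
planter_mouth [([204.5, 140.6, 301.3, 185.3], 0.84)]
saucer_in [([1.5, 0.0, 33.5, 71.5], 0.77)]
(np.float64(246.00335081557736), np.float64(205.9203451951027)) (np.float64(4.767002608288465), np.float64(33.68020067092792))
```

View pics/w6.png

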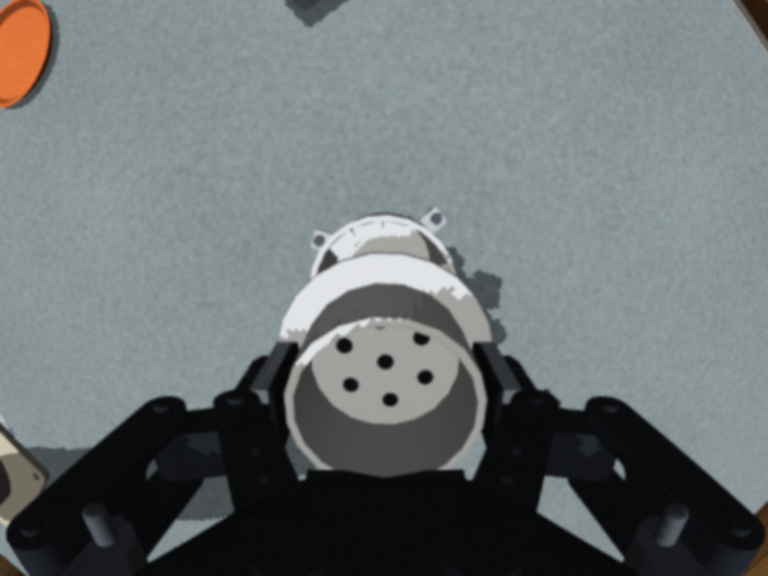

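View pics/s6.png

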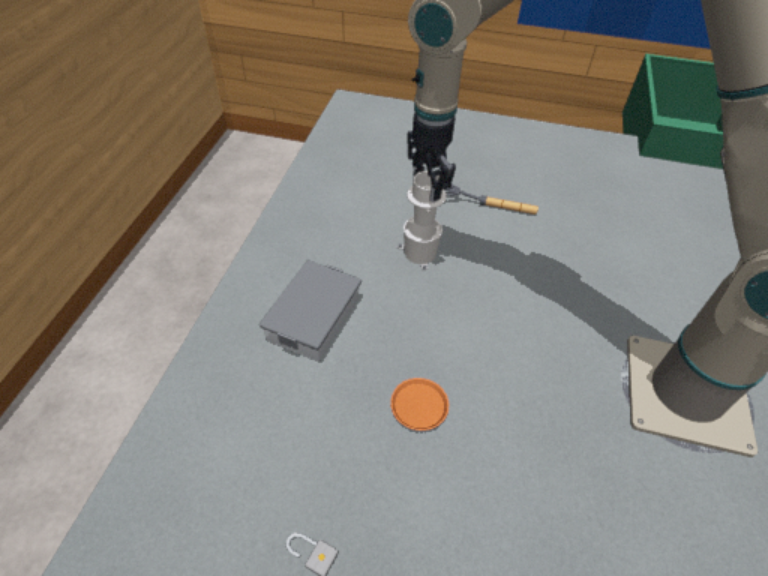

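```bash
python3 -m creep '-0.4 -0.15 0 0 0 0 1;-1.2 -0.45 0 0 0 0 1;-2 -0.8 0 0 0 0 1;-2.8 -1.1 0 0 0 0 1;-3.6 -1.4 0 0 0 0 1;-4.4 -1.75 0 0 0 0 1;-5.2 -2.05 0 0 0 0 1;-6 -2.35 0 0 0 0 1;-6.8 -2.7 0 0 0 0 1;-7.6 -3 0 0 0 0 1' && python3 -m creep '-0.4 -0.15 0 0 0 0 1;-0.65 -0.25 0 0 0 0 1;-0.78 -0.3 0 0 0 0 1;-0.78 -0.3 0 0 0 0 1;-0.78 -0.3 0 0 0 0 1'; python3 look.py w7
```

```text
clock: 10.42
eef_pos: [434.0, 84.7, 174.1]
tool_rot: [-3.141, -0.0, -0.823]
force: [0.9, 0.5, -0.7]
width: 58.6
clock: 10.83
eef_pos: [422.7, 113.1, 174.1]
tool_rot: [3.141, -0.001, -0.824]
force: [-0.5, -0.5, 0.1]
width: 58.8
{'clock': 10.833, 'qpos': [-0.247, 0.426, -0.108, 2.145, 0.083, 0.575, -1.239], 'eef_pos': [422.664, 113.082, 174.056], 'tool_rot': [3.141, -0.001, -0.824], 'force': [-0.452, -0.451, 0.107], 'torque': [0.041, -0.041, -0.005], 'width': 58.781}
growpot_mid [([186.1, 170.0, 328.2, 317.3], 0.92)]
planter_mouth [([451.7, 235.7, 512.0, 314.2], 0.67), ([498.2, 309.1, 512.0, 341.9], 0.57)]
saucer_in []
(np.float64(520.3245003235171), np.float64(300.63079977805813)) (np.float64(255.00930287638454), np.float64(108.02254922087532))
```

View pics/w7.png

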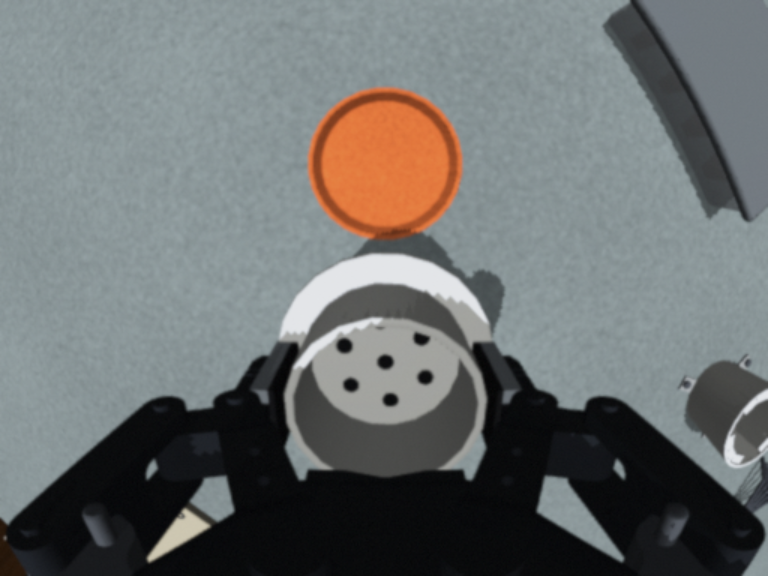

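```bash
python3 fit.py 205.3 308.7 58.7 160 53 14; python3 fit3.py 189.3 324.6 212 0 30 206; python3 -c "
from h import *
s=ctrl.read_state();print(s['eef_pos'],s['force'])"
```

```text
[473.37844667 157.4467527 ] [-0.5674087   0.56925396 -0.97908076  0.99649736] tool delta/40: [ 4.34898902e-02 -1.68694717e+00 -2.41315062e-04]
[421.57233803 110.7387055 ] [-0.99709325  1.00092304  0.18830644  0.        ] tool delta/40: [2.70255520e-02 5.84623054e-02 1.43365289e-05]
[422.45039013 113.33338959 174.08484825] [ 0.27077977  1.01585066 -0.85835922]
```

```bash
python3 -m creep '0.01 -0.5 0 0 0 0 1;0.02 -1 0.1 0 0 0 1;0.02 -1.5 0.3 0 0 0 1;0.02 -1.73 0.7 0 0 0 1;0.02 -1.73 1.1 0 0 0 1;0.02 -1.73 1.5 0 0 0 1;0.02 -1.73 1.8 0 0 0 1;0.02 -1.73 2.0 0 0 0 1;0.02 -1.73 2.1 0 0 0 1;0.02 -1.73 2.1 0 0 0 1'; python3 look.py w8;  python3 - <<'E'
from h import *
import cv2
d=ctrl.get_image("side"); cv2.imwrite("pics/s8.png",cv2.resize(d["img"][180:320,180:380,::-1],None,fx=3.5,fy=3.5))
E
```

```text
clock: 11.97
eef_pos: [473.1, 160.3, 89.5]
tool_rot: [3.14, 0.0, -0.823]
force: [-0.4, -0.4, -0.9]
width: 58.8
{'clock': 11.967, 'qpos': [-0.329, 0.642, -0.08, 2.053, 0.109, 0.452, -1.314], 'eef_pos': [473.15, 160.283, 89.511], 'tool_rot': [3.14, 0.0, -0.823], 'force': [-0.377, -0.383, -0.901], 'torque': [-0.048, 0.003, 0.062], 'width': 58.848}
growpot_mid [([191.5, 130.7, 322.1, 208.1], 0.72), ([190.8, 168.9, 327.4, 316.7], 0.62)]
planter_mouth [([481.4, 310.3, 510.3, 384.0], 0.91)]
saucer_in [([190.5, 132.3, 323.3, 209.6], 0.87), ([189.0, 165.6, 329.4, 319.1], 0.57)]
(np.float64(534.6478750000222), np.float64(382.5441772855271)) (np.float64(255.38414446350134), np.float64(199.0152414562705))
```

View pics/w8.png

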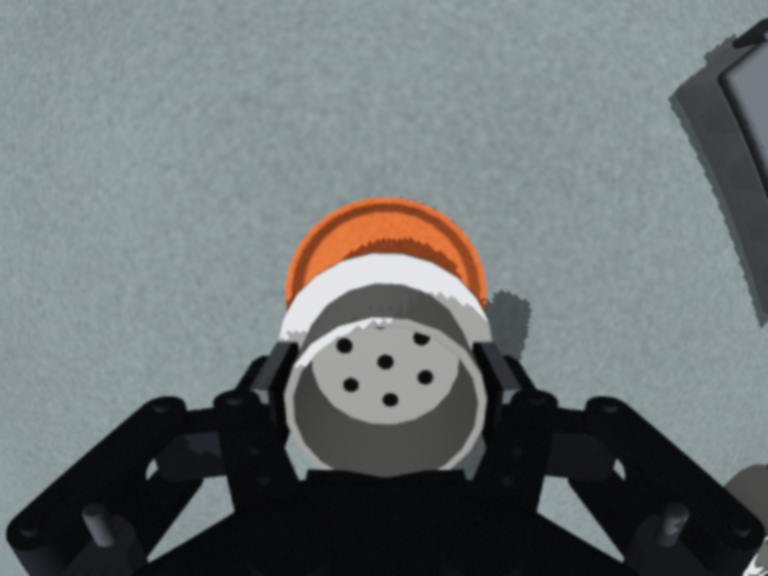

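View pics/s8.png

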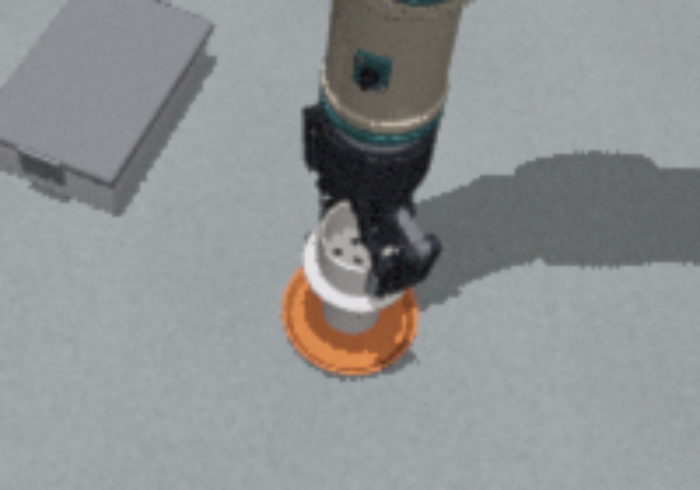

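```bash
python3 -m creep '0 0 0.08 0 0 0 1;0 0 0.16 0 0 0 1;0 0 0.2 0 0 0 1;0 0 0.2 0 0 0 1;0 0 0.2 0 0 0 1';python3 -m creep '0 0 0.03 0 0 0 1;0 0 0.03 0 0 0 1;0 0 0.03 0 0 0 1'
```

```text
clock: 12.63
eef_pos: [473.3, 160.6, 81.9]
tool_rot: [3.141, 0.0, -0.823]
force: [0.0, 0.1, -0.1]
width: 58.9
clock: 12.88
eef_pos: [473.4, 160.6, 80.9]
tool_rot: [3.142, -0.0, -0.823]
force: [0.4, 0.9, -0.9]
width: 58.5
```

```bash
python3 -m creep '0 0 0.03 0 0 0 1;0 0 0.03 0 0 0 1;0 0 0.03 0 0 0 1';python3 -m creep '0 0 0.03 0 0 0 1;0 0 0.03 0 0 0 1;0 0 0.03 0 0 0 1'
```

```text
clock: 13.13
eef_pos: [473.4, 160.6, 79.7]
tool_rot: [3.141, 0.0, -0.823]
force: [0.6, -0.2, -1.8]
width: 58.9
clock: 13.38
eef_pos: [473.4, 160.6, 78.5]
tool_rot: [3.141, 0.0, -0.823]
force: [-0.5, 0.4, -1.2]
width: 58.7
```

```bash
python3 -m creep '0 0 0.02 0 0 0 1;0 0 0.02 0 0 0 1;0 0 0.02 0 0 0 1'
```

```text
clock: 13.63
eef_pos: [473.5, 160.7, 78.3]
tool_rot: [-3.141, -0.0, -0.823]
force: [-2.0, -1.0, 4.9]
width: 59.0
```

```bash
python3 -m creep '0 0 0 0 0 0 1;0 0 0 0 0 0 0.2;0 0 0 0 0 0 0.1;0 0 0 0 0 0 0;0 0 0 0 0 0 0;0 0 0 0 0 0 0;0 0 0 0 0 0 0'; python3 look.py w9;  python3 - <<'E'
from h import *
import cv2
d=ctrl.get_image("side"); cv2.imwrite("pics/s9.png",cv2.resize(d["img"][180:320,180:380,::-1],None,fx=3.5,fy=3.5))
E
```

```text
clock: 14.22
eef_pos: [473.4, 160.6, 77.6]
tool_rot: [3.142, 0.0, -0.823]
force: [0.7, -0.4, 0.5]
width: 85.4
{'clock': 14.217, 'qpos': [-0.333, 0.663, -0.075, 2.059, 0.113, 0.423, -1.317], 'eef_pos': [473.422, 160.63, 77.632], 'tool_rot': [3.142, 0.0, -0.823], 'force': [0.653, -0.353, 0.516], 'torque': [-0.032, -0.03, -0.0], 'width': 85.424}
growpot_mid [([185.0, 167.5, 329.1, 316.6], 0.65), ([187.3, 132.0, 326.3, 212.5], 0.41)]
planter_mouth [([494.9, 315.6, 510.6, 348.3], 0.67)]
saucer_in [([187.8, 129.7, 326.7, 212.7], 0.73), ([460.7, 16.4, 512.0, 195.1], 0.56)]
(np.float64(539.4596117014496), np.float64(389.0466049994661)) (np.float64(255.39768475379105), np.float64(204.52535076538064))
```

View pics/w9.png

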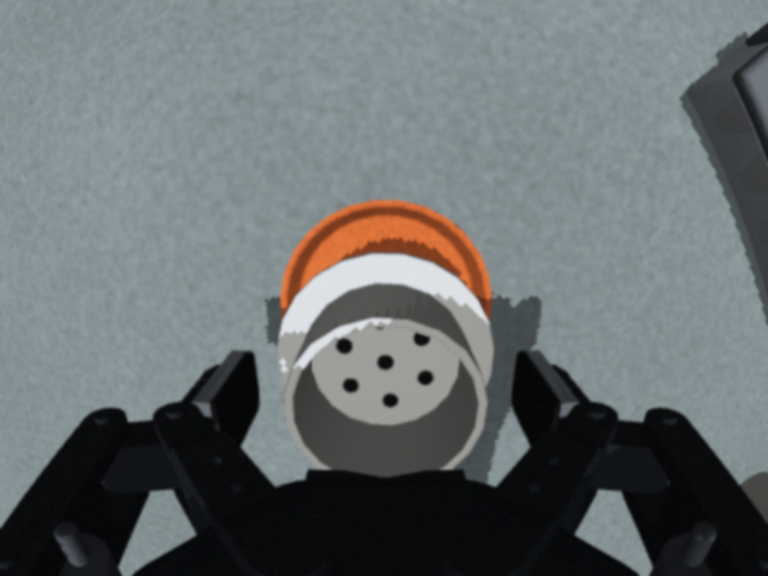

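View pics/s9.png

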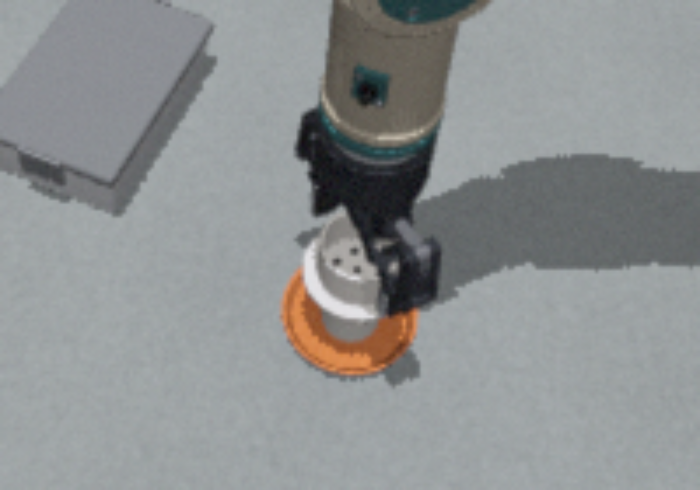

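The pot stands upright and the fingers are clear on both sides; its rim in the wrist view has not moved. I'll back straight up.

```bash
python3 -m creep '0 0 -0.15 0 0 0 0;0 0 -0.4 0 0 0 0;0 0 -0.8 0 0 0 0;0 0 -1.3 0 0 0 0;0 0 -1.9 0 0 0 0;0 0 -2.5 0 0 0 0;0 0 -3 0 0 0 0;0 0 -3 0 0 0 0;0 0 -3 0 0 0 0'; python3 look.py w10;  python3 - <<'E'
from h import *
import cv2
d=ctrl.get_image("side"); cv2.imwrite("pics/s10.png",cv2.resize(d["img"][180:320,180:380,::-1],None,fx=3.5,fy=3.5))
E
```

```text
clock: 15.22
eef_pos: [474.2, 160.9, 199.5]
tool_rot: [-3.138, -0.001, -0.823]
force: [-0.1, 0.1, -0.9]
width: 85.3
{'clock': 15.217, 'qpos': [-0.305, 0.46, -0.111, 1.964, 0.075, 0.718, -1.284], 'eef_pos': [474.181, 160.88, 199.459], 'tool_rot': [-3.138, -0.001, -0.823], 'force': [-0.118, 0.136, -0.897], 'torque': [-0.0, 0.04, 0.04], 'width': 85.283}
growpot_mid [([215.8, 144.6, 298.8, 232.2], 0.57)]
planter_mouth [([457.7, 267.7, 499.1, 319.9], 0.8)]
saucer_in [([210.7, 123.7, 302.3, 184.5], 0.94)]
(np.float64(490.726922032592), np.float64(332.479100146757)) (np.float64(255.1498619025791), np.float64(171.6404652632341))
```

View pics/w10.png

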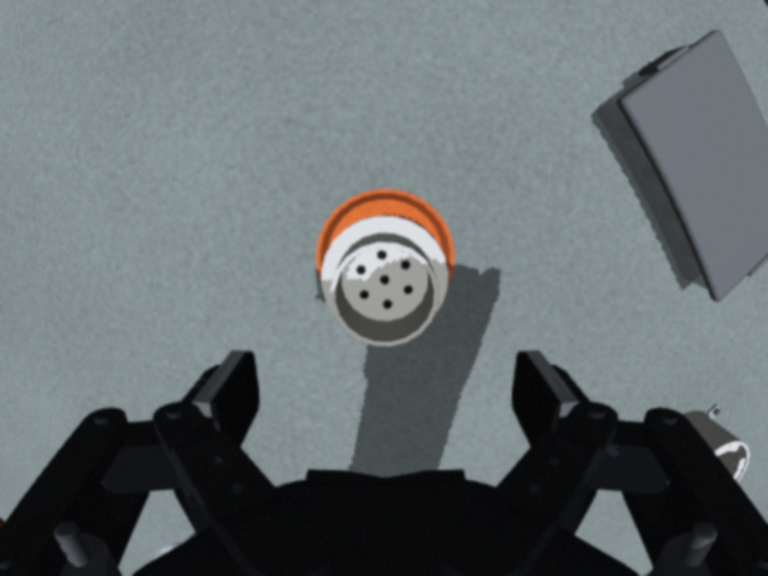

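View pics/s10.png

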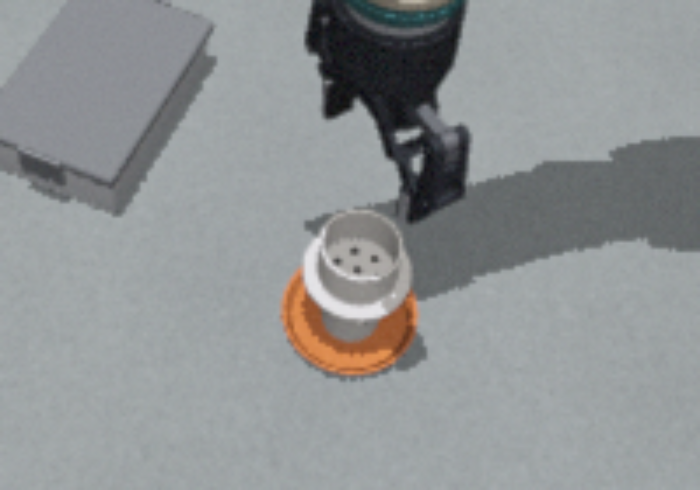

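```bash
python3 fit.py 219.3 292.7 156.7 230.7 30 110; python3 fit3.py 210.9 302.9 125.7 0 53 14
python3 - <<'E'
from h import *
d=ctrl.get_image("top")
for t in ["seedbox_mid","padlock_mid","rake_mid"]: print(t,[b["rect"] for b in ctrl.boxes_of("top",t)][:2])
E
```

```text
[472.69001678 159.70504632] [-0.52255456  0.52236004  1.21179061 -1.35498926] tool delta/40: [1.30215581e-02 1.07998813e-02 1.09323436e-05]
[470.99495661 156.8392591 ] [-1.05885817  1.06051215  0.07393978  0.        ] tool delta/40: [0.03531305 0.09397927 0.00014522]
seedbox_mid [[228.5, 131.9, 286.9, 183.2]]
padlock_mid [[129.2, 188.0, 137.8, 200.2]]
rake_mid [[371.3, 212.4, 391.2, 283.4]]
```

Pot and saucer centres agree within about 3 mm, and the other objects have not moved. Handing in.

```bash
python3 -c "
from cell import ctrl
print(ctrl.finish_job())"
```

```text
the job is handed in; nothing more can be done
None
```

The grow pot is out of the outer pot and standing upright in the terracotta saucer, and the job was handed in at about 15 s of the 54 s. No verdict was reported.

- **Freeing it:** I gripped the collar and lifted lightly until it stopped hard, at about 16 N on the wrist. I eased off, turned it anticlockwise under a light lift, and felt it come free at about 15–20°. I turned to 25° and it lifted out with about 1 N.
- **Setting it down:** I lowered it in roughly 1 mm steps and felt contact at about 5 N, at the height I expected. Then I opened the fingers and backed straight up.

**Last checks:**
- The pot's centre was about 3 mm from the saucer's centre, against the 21 mm limit.
- It looked upright in the wrist and side pictures.
- The gripper was open and well above it.
- The seed box and padlock boxes in the top picture stayed within about 2 pixels of where they began.
- The rake's detection box came out up to about 9 pixels larger on one side than at the start. I put that down to the first detection missing part of the tines, since the robot stayed well above and clear of it.
- The camera fits disagreed by 2–3 mm throughout (up to about 5 mm for the top and side cameras at the start), inside the tolerances.

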